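Weigh a cast bracket on a bench spring scale

ROBOT

A 6-joint arm with a two-finger parallel gripper is mounted at the origin on a cart in front of the work surface, level with it; the furniture and walls round the work are solid. World frame = base frame: x ahead of the robot, y to its left, z up, the work surface at z = 0. Lengths are in m, angles in rad, forces in N, time in s.
With the tool pointing down it reaches from about 0.35 to 0.775 m from the base axis. Payload 7.3 kg.
Tool frame: the origin (TCP) lies at the very end of the fingers, on their centre line; the grasp point (between the pads) lies 19 mm behind it (pinch_z is the distance from the TCP to the grasp point, in m); z points along the fingers, y is the line along which they close (so a half turn about z gives the same grasp; the last joint's range is limited). The gripper opens to 92 mm and grips with 3 to 60 N. Pads are 19 mm wide; open, the fingers measure 130 mm over their backs; the gripper's body (75 mm by 190 mm) begins 47 mm behind the grasp point.
Start: joints at [-1.275, 0.342, 1.524, -0, 1.275, -0.146], TCP at [0.224, -0.475, 0.227] pointing down, gripper open.
Joint ranges: [-2.53, 2.53], [-0.77, 2.02], [0.04, 2.7], [-1, 4.14], [0.28, 2.66], [-3.11, 3.11]. Speed limits (rad/s): [2.57, 2.57, 3.14, 3.14, 3.14, 3.14].

INTERFACE

Orientations are given as [roll, pitch, yaw] about the fixed x, y, z axes, in that order (R = Rz(yaw) Ry(pitch) Rx(roll)).
In Python, from cell import * gives the robot as it stands.
- The arm moves only by the tool arm_command, never from a script. Its arguments are lists of equal length, an entry for each row: "fingers": the gripper command: -1 is fully open, 1 is shut, values between are in proportion; "travel": the shift along the tool's x, y, z in m, a list of three; "dr": the turn, a rotation vector about the tool's x, y, z in degrees, a list of three. In form: {"fingers": [fingers, ...], "travel": [[x, y, z], ...], "dr": [[wx, wy, wz], ...]}. A call has 1 to 8 rows; each row is the pose to reach, as a shift and turn from the pose commanded when the call began, along the tool's axes at that moment; what a row does not reach only later rows make up. A row lasts 1/12 s, in which the tool goes at most 41.7 mm and 7.16 degrees, less where a joint would pass 70% of its speed; a pose out of reach is approached as far as the arm can. A call with a gripper value outside its range is refused whole. The fingers move at their own pace and stop on an object; "squeeze" is the grip in N (left out, the last holds). Time passes only in rows, so rows that repeat a pose let the fingers close. It gives the time, the measured TCP pose, the force, the opening and the grip force at its end, in the units of the state.
- observe(): the state, without advancing time (a new reading comes with each control period).
- read_camera(name): name is "scene" or "top"; returns a dict with "color" (420x560x3 uint8, blue, green, red), "z_map" (420x560 float32, m along the optical axis (not along the pixel's ray), 0 where there is no reading), "fx", "fy", "cx", "cy" (pixels), "k1" (the pictures are not rectified: a ray, as slopes to the right and down, at radius r is drawn at 1 + k1 r^2 times it, then the intrinsics apply), "R" (3x3) and "t" (3): a world point X has camera coordinates R X + t. Camera axes: x right, y down, z forward; pixel columns grow to the right and rows downward; lengths in m; the calibration is good to about 2 mm. A picture is of the moment at which its call begins.
- hand_in(): hands the job in; it is judged then, once.
The state is a dict: "time": time; "qpos": joint angles; "qvel": joint speeds; "joint_efforts": joint torques, N m; "tool_pos": TCP position; "tool_rot": TCP orientation; "contact_force": force on the tool from outside, world axes, zero at the start; "torque": the same for the moment, N m; "opening": finger opening in m; "grip_force": force on a finger pad.
Only numpy, scipy, OpenCV 4.12 (cv2) and the standard library are available. Lean on these libraries where they do the work, as an engineer would, in place of code of your own. Each camera call takes 0.05 s, during which the arm holds its last target. There are 200 camera calls.

TASK

Weigh the cast bracket: hang it by its eye on the hook of the spring scale and let the spring take the weight little by little, so that the hook only creeps down and neither drops nor springs up when you let go. When the bracket hangs still by itself, turn the knob on the dial until the set hand lies over the needle, then leave everything so, with the bracket hanging, and do not push the other things on the bench about.

Things in the scene. Friction and masses are not known exactly. Their poses are not given: they have to be found in the camera images.
- cast_bracket: dark grey casting, weight unknown (2 to 6 N), upright on a round flange 68 mm across; origin = centre of its underside. Barrel with collar 47 mm across (top z 50 mm), two stub ports along x (69 mm overall). On top a flat lug with an eye: 10 mm thick in x, 43 mm wide in y, side flats z 50 to 84 mm, top z 99.5 mm; grip it across the 43 mm at about z 75 mm. Same after a half turn
- eye (a point): centre of the round eye hole in the bracket's lug, 26 mm in diameter, 10 mm deep, hole axis = bracket x, 78 mm above the flange's underside; the rim above the hole is 8.5 mm thick
- spring_scale: bench spring scale, fixed. Origin on the table under the column's axis; the hook arm points along its -x. Foot with two low prongs (15 mm high, y +-86 mm, to x -218 mm), room under the hook free; column 46 x 60 mm with guide rods in front (to x -55 mm with the slide), z to 254 mm; round dial head, radius 58 mm, centred on the column, z 252 to 274 mm, face up
- hook_seat (a point): top of the hook's saddle, where the eye's upper rim comes to rest; x -165 mm, y 0 in the scale's frame, z 203.5 mm unloaded. Hook: 7 mm round bar in the scale's x-z plane, flat for 14 mm, free end turned up on the -x side (end 22 mm out, 9 mm higher), on the +x side 8 mm up to the arm. Put the eye on from the free end, moving along scale +x, hole axis along x
- hook_slide (a joint): travel of the hook down its guide, m: 0 = unloaded (top stop), grows downwards, bottom stop at 0.095. A spring of 80 N/m: 0.0125 m per newton hung on the hook, lightly damped, still after about 2 s. Pulling it beyond 0.088 overloads the scale; moving faster than 0.06 m/s is a jerk, which letting go with about 0.6 N too much or too little on the spring already gives
- needle (a joint): angle of the dark needle on the dial, rad, geared to the hook: 18 rad per metre of travel, clockwise from above; at 0 it points 0.9 rad to the left (counter-clockwise) of the scale's +x
- needle_tip (a point): tip of the needle, 44 mm from the dial's centre
- set_hand (a joint): angle of the set hand, rad, same zero and same sense (clockwise from above) as the needle, range -0.25 to 1.9. It stays where it is left (friction 0.03 N m). Steel hand with a crossbar near its end, turned by the knob
- set_hand_tip (a point): tip of the set hand, 44 mm from the dial's centre, 4 mm above the needle
- knob_grip (a point): point on the knob at the dial's centre, at half height of its bar, 289.5 mm above the table. The knob is a black bar 34 mm long, 11 mm thick, 22 mm high (z 277.5 to 299.5 mm) that lies along the set hand; its frame's x axis points along the hand. Grip it across its 11 mm
- spanner: bystander, steel open-end spanner 198 mm long, flat on the table
- tape_measure: bystander, yellow tape measure, 40 x 74 x 66 mm
- sanding_block: bystander, cork sanding block 65 x 116 x 28 mm
- oak_offcut: bystander, oak offcut 45 x 120 x 22 mm
- screw_box: bystander, carton of screws 52 x 82 x 40 mm
- folding_rule: bystander, shut folding rule 232 mm long

How it is judged:
By the outcome, as a careful person would: the job done as asked, in the order asked, and still so for the second after the job is handed in, with the robot touching nothing.
It also fails if it takes over 62 s, if anything falls off the work surface, if the arm or the gripper's body presses on something with over 40 N, if the wrist force passes 120 N, or if a joint passes its speed limit or range.

## Working session

There is one attempt and no reset: what is moved stays moved. The work goes in short steps, Python scripts to look and compute and a tool call to move; the robot and the scene stay as the last step left them, time stands still between calls to the robot, and variables do not carry over. Pictures are saved under pics/ and viewed, at most 10 in all, crops included, and the job is handed in when it is done.

Besides the shell and the picture viewer there is one more tool, called after "Call:" as name(argument=value, ...) on one line, values as JSON. arm_command: Moves the arm, as the interface text tells. Its arguments: {"type":"object","properties":{"fingers":{"type":"array","items":{"type":"number"}},"travel":{"type":"array","items":{"type":"array","items":{"type":"number"}}},"dr":{"type":"array","items":{"type":"array","items":{"type":"number"}}},"squeeze":{"type":"number"}},"required":["fingers","travel","dr"]}

```bash
mkdir -p pics; ls; cat > h.py <<'E'
from cell import *
import numpy as np, cv2
def rays(c,uv):
    uv=np.atleast_2d(np.array(uv,float)); K=np.array([[c['fx'],0,c['cx']],[0,c['fy'],c['cy']],[0,0,1]])
    d=(uv-[c['cx'],c['cy']])/[c['fx'],c['fy']]; s=d.copy()
    for _ in range(20): s=d/(1+c['k1']*(s**2).sum(1,keepdims=True))
    D=np.c_[s,np.ones(len(s))]
    R=np.array(c['R']);t=np.array(c['t'])
    return -R.T@t, D@R
def onplane(c,uv,z):
    o,D=rays(c,uv); return o+D*((z-o[2])/D[:,2])[:,None]
def cloud(c):
    z=c['z_map'];v,u=np.mgrid[:z.shape[0],:z.shape[1]]
    o,D=rays(c,np.c_[u.ravel(),v.ravel()]); P=o+D*z.reshape(-1,1)
    P[z.ravel()==0]=np.nan
    return P.reshape(*z.shape,3)
def proj(c,X):
    p=np.atleast_2d(X)@np.array(c['R']).T+np.array(c['t']); s=p[:,:2]/p[:,2:]
    return s*(1+c['k1']*(s**2).sum(1,keepdims=True))*[c['fx'],c['fy']]+[c['cx'],c['cy']]
E
python3 - <<'E'
from h import *
import json
for n in('scene','top'):
    c=read_camera(n); cv2.imwrite(f'pics/{n}0.png',c['color']); np.savez(f'{n}0.npz',**c)
    print(n,c['fx'],c['cx'],c['cy'],c['k1'],(-np.array(c['R']).T@c['t']).round(3),np.array(c['R'])[2].round(2))
print(observe())
E
```

```text
pics
scene 505.30245540311466 288.1389394247329 199.80587513232706 -0.13410045775200966 [-0.467 -0.955  1.154] [ 0.59  0.56 -0.58]
top 494.810429950905 288.26185675946056 212.29387129262983 0.0401924234371801 [ 3.360e-01 -1.000e-03  1.614e+00] [ 0.14 -0.02 -0.99]
{'time': 0.1, 'qpos': array([-1.27500813e+00,  3.42636203e-01,  1.52487338e+00, -1.60863325e-05,
        1.27539288e+00, -1.45995596e-01]), 'qvel': array([ 0.00064677, -0.00088819, -0.00289609, -0.00050313, -0.00163768,
       -0.00041596]), 'joint_efforts': array([ 1.25599741e-03, -4.32001233e+01, -2.44697589e+01,  7.19156116e-02,
        5.26074786e-02, -3.00604938e-05]), 'tool_pos': array([ 0.22438288, -0.4742584 ,  0.22613999]), 'tool_rot': array([-3.14029454e+00, -1.75328793e-04,  4.41788370e-01]), 'contact_force': array([-0.25214158, -0.184037  , -0.41915084]), 'torque': array([ 0.03752207, -0.00929118, -0.01363069]), 'grip_force': 0.0, 'opening': 0.09202330316191262}
```

View pics/scene0.png

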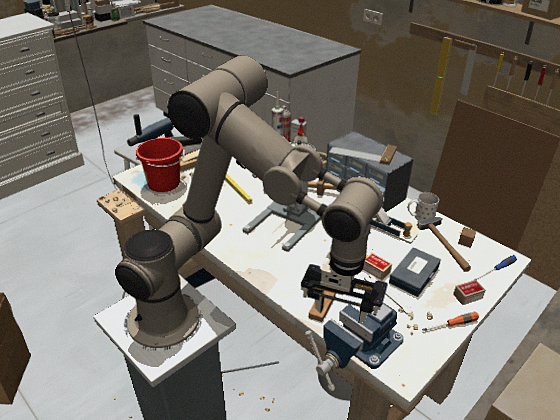

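View pics/top0.png

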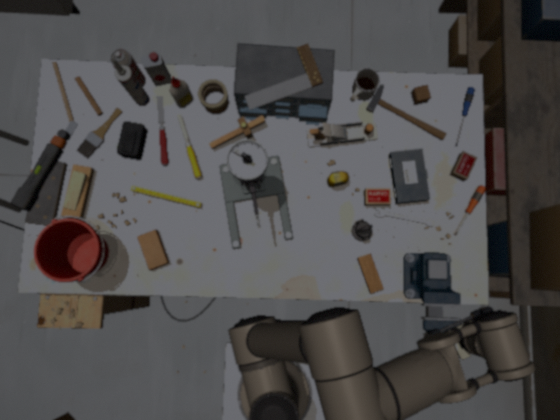

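The top view shows the scale dial at about (248,160), with the prongs pointing towards the robot and ending at (236,242) and (288,236). The bracket is at about (362,230), and the arm is clear of both.

```bash
python3 - <<'E'
from h import *
c=dict(np.load('top0.npz'));P=cloud(c)
im=c['color'];im=cv2.convertScaleAbs(im,alpha=1.8)
a=cv2.resize(im[130:260,200:310],None,fx=4.5,fy=4.5,interpolation=cv2.INTER_CUBIC)
b=cv2.resize(im[205:255,335:390],None,fx=5,fy=5,interpolation=cv2.INTER_CUBIC)
o=np.zeros((a.shape[0],a.shape[1]+b.shape[1],3),np.uint8);o[:,:a.shape[1]]=a;o[:b.shape[0],a.shape[1]:]=b
cv2.imwrite('pics/crop1.png',o)
# dial
x=P[120:200,200:300].reshape(-1,3);m=(x[:,2]>.24)&(x[:,2]<.28);d=x[m]
print('dial',m.sum(),np.median(d,0),cv2.minEnclosingCircle(d[:,:2].astype(np.float32)))
print('dial z hist',np.histogram(x[:,2],bins=[.2,.24,.25,.26,.265,.27,.275,.28,.285,.29,.295,.3,.31])[0])
# bracket
x=P[205:260,335:395].reshape(-1,3);b=x[x[:,2]>.012]
print('br',len(b),cv2.minEnclosingCircle(b[:,:2].astype(np.float32)))
for lo,hi in((.01,.03),(.03,.06),(.06,.12)):
    q=b[(b[:,2]>lo)&(b[:,2]<hi)]; print(lo,len(q),q.mean(0),q[:,:2].min(0),q[:,:2].max(0), cv2.minAreaRect(q[:,:2].astype(np.float32)) if len(q)>3 else 0)
# hook arm
x=P[160:250,215:300].reshape(-1,3);q=x[(x[:,2]>.12)&(x[:,2]<.235)];print('arm',len(q));print(q[::6].round(3))
# everything above table in the region
E
```

```text
dial 1275 [0.67327435 0.09558329 0.26960807] ((0.6757752895355225, 0.09545449167490005), 0.05866919457912445)
dial z hist [174   5   4  99 589 467 111  14   5   6  23  27]
br 364 ((0.5119539499282837, -0.3014684319496155), 0.10225237905979156)
0.01 137 [ 0.48960754 -0.27997011  0.01835779] [ 0.42183791 -0.36591117] [ 0.6021163  -0.23529234] ((0.512816846370697, -0.2961505651473999), (0.12065492570400238, 0.1933155059814453), 80.78321838378906)
0.03 172 [ 0.51453247 -0.26654577  0.04663088] [ 0.47958711 -0.29130738] [ 0.55042053 -0.24439993] ((0.516076922416687, -0.26755061745643616), (0.06777241080999374, 0.04473789036273956), 23.52863311767578)
0.06 55 [ 0.51413376 -0.26463423  0.09030066] [ 0.50384452 -0.28717782] [ 0.52569927 -0.24687204] ((0.5155596137046814, -0.26679620146751404), (0.009962948970496655, 0.04234559088945389), 21.263591766357422)
arm 252
[[0.635 0.063 0.234]
 [0.631 0.058 0.228]
 [0.626 0.066 0.233]
 [0.623 0.103 0.232]
 [0.624 0.077 0.229]
 [0.627 0.061 0.217]
 [0.62  0.1   0.232]
 [0.623 0.084 0.217]
 [0.622 0.066 0.225]
 [0.617 0.108 0.232]
 [0.618 0.091 0.228]
 [0.624 0.076 0.201]
 [0.617 0.112 0.217]
 [0.619 0.096 0.206]
 [0.617 0.077 0.223]
 [0.614 0.092 0.22 ]
 [0.611 0.089 0.223]
 [0.608 0.086 0.223]
 [0.606 0.083 0.218]
 [0.602 0.083 0.224]
 [0.599 0.083 0.221]
 [0.597 0.083 0.217]
 [0.593 0.079 0.223]
 [0.593 0.077 0.211]
 [0.585 0.082 0.219]
 [0.583 0.077 0.216]
 [0.577 0.079 0.214]
 [0.575 0.071 0.213]
 [0.569 0.076 0.216]
 [0.566 0.07  0.212]
 [0.561 0.073 0.212]
 [0.554 0.076 0.215]
 [0.552 0.07  0.209]
 [0.545 0.075 0.221]
 [0.544 0.067 0.211]
 [0.536 0.069 0.222]
 [0.534 0.063 0.215]
 [0.53  0.064 0.206]
 [0.525 0.064 0.202]
 [0.515 0.063 0.206]
 [0.51  0.06  0.201]
 [0.501 0.062 0.21 ]]
```

View pics/crop1.png

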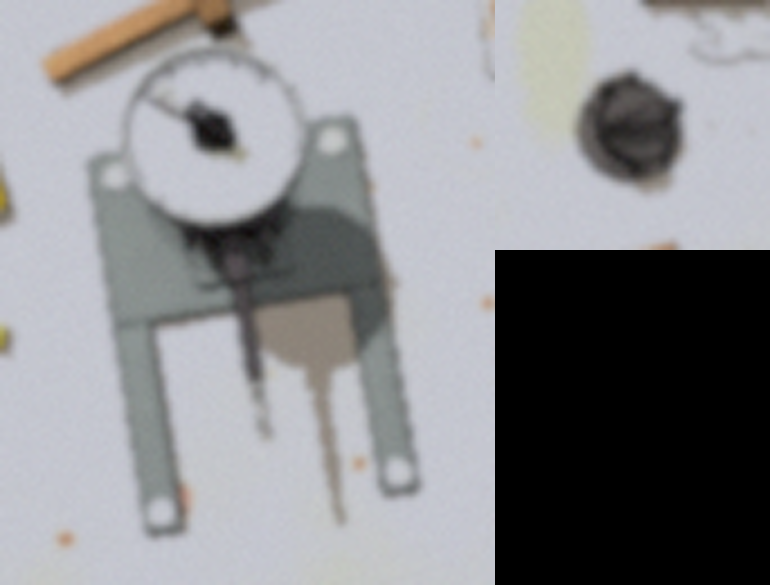

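The crop shows the dial centre near full-image (247.5,160.5), the prong-end discs at (236,244) and (288.5,235), and the hook tip at (259,227). The needle points up and to the left from the centre, towards about (233,151). The bracket lug is at (362,232).

```bash
python3 - <<'E'
from h import *
c=dict(np.load('top0.npz'));P=cloud(c)
A=onplane(c,[(236.,244.),(288.4,234.9)],.015); t=onplane(c,[(259.3,226.7)],.209)[0]
print('prongs',A.round(4),'yaw',np.degrees(np.arctan2(*(A[0]-A[1])[:2][::-1]))-90,np.linalg.norm(A[0]-A[1]),'tip',t.round(4))
# dial: white disc fit in image
x=P.reshape(-1,3);m=(P[...,2]>.255)&(P[...,2]<.283);m[:110]=0;m[215:]=0;m[:,:205]=0;m[:,295:]=0
k=cv2.morphologyEx(m.astype(np.uint8),cv2.MORPH_CLOSE,np.ones((9,9)));cs=max(cv2.findContours(k,0,2)[0],key=cv2.contourArea)
e=cv2.fitEllipse(cs);print(e,onplane(c,[e[0]],.274))
D=onplane(c,[e[0]],.274)[0]
mid=A.mean(0);v=(D-mid)[:2];print('yaw2',np.degrees(np.arctan2(v[1],v[0])),np.linalg.norm(v))
v=(D-t)[:2];print('yaw3',np.degrees(np.arctan2(v[1],v[0])),np.linalg.norm(v))
# lines of prong: sample cloud z 5..25mm mask
m=(P[...,2]>.008)&(P[...,2]<.024)&(P[...,0]>.46)&(P[...,0]<.58)&(P[...,1]>-.08)&(P[...,1]<.2)
n,l,s,_=cv2.connectedComponentsWithStats(m.astype(np.uint8))
for i in range(1,n):
    if s[i,4]>100:
        q=P[l==i];r=cv2.fitLine(q[:,:2].astype(np.float32),2,0,.01,.01).ravel();print(s[i],np.degrees(np.arctan2(r[1],r[0])),q.mean(0))
# bracket by rays: lug top mask
m=(P[...,2]>.07)&(P[...,2]<.12)&(abs(P[...,0]-.515)<.05)&(abs(P[...,1]+.267)<.05)
v,u=np.where(m);r=cv2.minAreaRect(np.c_[u,v].astype(np.float32));print('lug px',r,onplane(c,[r[0]],.0995),onplane(c,[r[0]],.09))
E
```

```text
prongs [[ 0.4596  0.1398  0.015 ]
 [ 0.4939 -0.0284  0.015 ]] yaw 11.522821828254322 0.17172255087966581 tip [0.4958 0.0586 0.209 ]
((247.17422485351562, 159.87451171875), (40.37546920776367, 40.86680603027344), 117.23348236083984) [[0.67378895 0.09595597 0.274     ]]
yaw2 11.546126473949181 0.20111917970202936
yaw3 11.856949658792765 0.18182665934015313
[226 207  15  37 309] 12.626444 [0.52068152 0.15225558 0.01518473]
[280 209  13  31 254] 11.654497 [ 0.53089524 -0.02016861  0.01521282]
lug px ((365.20001220703125, 228.10000610351562), (3.4785051345825195, 14.230247497558594), 71.56504821777344) [[ 0.51350542 -0.26328261  0.0995    ]] [[ 0.51461791 -0.26493044  0.09      ]]
```

Call:
arm_command(fingers=[-1,-1,-1,-1,-1,-1,-1,-1], travel=[[0.04,-0.007,0],[0.08,-0.014,0],[0.12,-0.022,0],[0.16,-0.029,0],[0.2,-0.036,0],[0.24,-0.044,0],[0.28,-0.051,0],[0.31,-0.057,0]], dr=[[0,0,0],[0,0,0],[0,0,1],[0,0,2],[0,0,3],[0,0,3.8],[0,0,3.8],[0,0,3.8]])

```text
time: 0.77
tool_pos: [0.4824, -0.2881, 0.2264]
tool_rot: [-3.141, -0.0, 0.377]
contact_force: [-0.0, -0.7, -0.0]
opening: 0.0918
grip_force: 0.0
```

```bash
python3 - <<'E'
from h import *
c=read_camera('scene');np.savez('scene1.npz',**c)
b=np.array([.515,-.265,0]);u=proj(c,b+[0,0,.05])[0];s=proj(c,[.513,.062,.2035])[0];print(u,s)
im=cv2.convertScaleAbs(c['color'],alpha=1.3)
def cr(p,w):
    x,y=np.clip(p.astype(int),[w,w],[559-w,419-w]);return cv2.resize(im[y-w:y+w,x-w:x+w],(400,400),interpolation=cv2.INTER_CUBIC),(x-w,y-w)
A,oa=cr(u,35);B,ob=cr(s,50);print(oa,ob)
cv2.imwrite('pics/c2.png',np.hstack([A,B]))
print(observe()['tool_pos'],observe()['tool_rot'],observe()['contact_force'])
E
```

```text
[343.30349021 268.25644512] [271.68581914 187.2234562 ]
(np.int64(308), np.int64(233)) (np.int64(221), np.int64(137))
[ 0.48559242 -0.28529078  0.22621723] [-3.14012583e+00 -3.06204846e-03  3.79519417e-01] [ 0.72516278  2.83287986 -1.33199299]
```

View pics/c2.png

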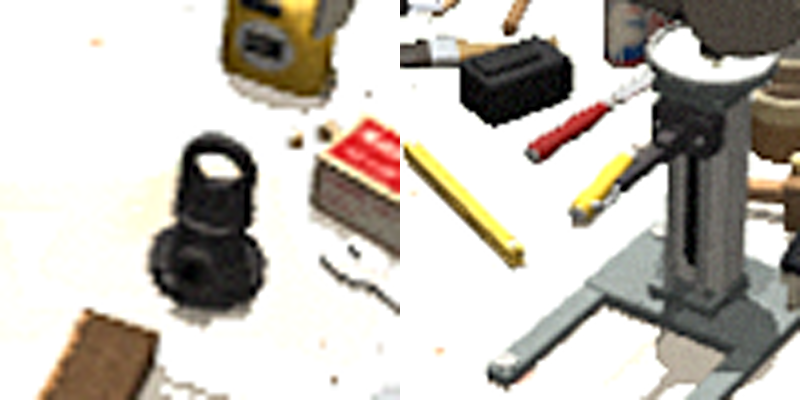

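The left crop shows the eye hole at full-image (345.5,262.4) and the flange centred at about x=344. The right crop shows the hook tip at about (265.5,191.5).

```bash
python3 - <<'E'
from h import *
c=dict(np.load('scene1.npz'));P=cloud(c)
print('eye z.078',onplane(c,[(345.5,262.4)],.078),'tip',onplane(c,[(265.5,191.5)],.210))
for n,p in (('eye',(.515,-.265,.078)),('tip',(.4914,.0577,.209))): print(n,proj(c,p))
# bracket mask dark pixels, lug rays
q=P[240:295,325:365].reshape(-1,3);q=q[(abs(q[:,0]-.515)<.06)&(abs(q[:,1]+.265)<.06)]
for lo,hi in((.012,.03),(.03,.05),(.055,.105)):
    r=q[(q[:,2]>lo)&(q[:,2]<hi)];print(lo,len(r),r.mean(0).round(4),cv2.minAreaRect(r[:,:2].astype(np.float32)))
t=dict(np.load('top0.npz'));T=cloud(t);q=T[205:260,335:395].reshape(-1,3)
q=q[(abs(q[:,0]-.515)<.045)&(abs(q[:,1]+.265)<.045)]
for lo,hi in((.005,.025),(.03,.055),(.055,.085),(.085,.11)):
    r=q[(q[:,2]>lo)&(q[:,2]<hi)];print(lo,len(r),r.mean(0).round(4),cv2.minAreaRect(r[:,:2].astype(np.float32)))
E
```

```text
eye z.078 [[ 0.51591603 -0.27014084  0.078     ]] tip [[0.47404573 0.05098217 0.21      ]]
eye [[344.05890554 261.75236489]]
tip [[267.90866885 188.88288944]]
0.012 63 [ 0.5021 -0.2781  0.0188] ((0.5038565993309021, -0.26973944902420044), (0.053995050489902496, 0.05534616857767105), 22.175708770751953)
0.03 98 [ 0.5012 -0.2774  0.0408] ((0.5116836428642273, -0.27156537771224976), (0.0672992467880249, 0.0401587150990963), 4.200003623962402)
0.055 134 [ 0.5143 -0.2708  0.0762] ((0.5156547427177429, -0.27129387855529785), (0.039540596306324005, 0.035178426653146744), 77.19668579101562)
0.005 132 [ 0.5115 -0.2548  0.0103] ((0.5157656669616699, -0.264218807220459), (0.08881145715713501, 0.08230552077293396), 0.6992103457450867)
0.03 159 [ 0.5142 -0.2668  0.0458] ((0.516076922416687, -0.26755061745643616), (0.06777241080999374, 0.04473789036273956), 23.52863311767578)
0.055 26 [ 0.5148 -0.2614  0.0654] ((0.516328752040863, -0.26520562171936035), (0.034259896725416183, 0.039299190044403076), 55.71083450317383)
0.085 42 [ 0.5153 -0.2663  0.0953] ((0.5159673690795898, -0.2678897976875305), (0.00992785394191742, 0.040005866438150406), 21.429187774658203)
```

Call:
arm_command(fingers=[-1,-1,-1,-1,-1,-1], travel=[[0.02,-0.004,0.02],[0.0415,-0.0076,0.04],[0.0415,-0.0076,0.07],[0.0415,-0.0076,0.09],[0.0415,-0.0076,0.1],[0.0415,-0.0076,0.1]], dr=[[0,0,0],[0,0,0],[0,0,0],[0,0,0],[0,0,0],[0,0,0]])

```text
time: 1.32
tool_pos: [0.5147, -0.2675, 0.1241]
tool_rot: [-3.137, 0.003, 0.375]
contact_force: [-1.0, 0.4, 0.4]
opening: 0.0917
grip_force: 0.0
```

```bash
python3 -c "
from h import *
o=observe();print(o['tool_pos'],o['tool_rot'],o['contact_force'])"
```

```text
[ 0.51472213 -0.26748622  0.1240667 ] [-3.13712482e+00  3.11810036e-03  3.75433715e-01] [-0.98009874  0.35039687  0.41240647]
```

Call:
arm_command(fingers=[-1,-1,-1,-1,0.2,0.8,1,1], travel=[[0.001,0,0.03],[0.001,0,0.055],[0.001,0,0.067],[0.001,0,0.067],[0.001,0,0.067],[0.001,0,0.067],[0.001,0,0.067],[0.001,0,0.067]], dr=[[0,0,0],[0,0,0],[0,0,0],[0,0,0],[0,0,0],[0,0,0],[0,0,0],[0,0,0]], squeeze=25)

```text
time: 1.98
tool_pos: [0.5178, -0.2684, 0.0613]
tool_rot: [3.139, -0.002, 0.375]
contact_force: [-0.6, 0.0, 0.7]
opening: 0.0695
grip_force: 0.0
```

Call:
arm_command(fingers=[1,1,1,1,1,1], travel=[[0,0,0],[0,0,0],[0,0,0],[0,0,0],[0,0,0],[0,0,0]], dr=[[0,0,0],[0,0,0],[0,0,0],[0,0,0],[0,0,0],[0,0,0]])

```text
time: 2.48
tool_pos: [0.5172, -0.268, 0.0599]
tool_rot: [3.141, -0.0, 0.376]
contact_force: [0.2, -0.4, 1.3]
opening: 0.043
grip_force: 25.0
```

Call:
arm_command(fingers=[1,1,1,1,1,1,1,1], travel=[[0,0,-0.01],[0,0,-0.03],[0,0,-0.06],[0,0,-0.09],[0,0,-0.115],[0,0,-0.13],[0,0,-0.13],[0,0,-0.13]], dr=[[0,0,0],[0,0,0],[0,0,0],[0,0,0],[0,0,0],[0,0,0],[0,0,0],[0,0,0]])

```text
time: 3.15
tool_pos: [0.5171, -0.2678, 0.1901]
tool_rot: [3.141, -0.001, 0.376]
contact_force: [-0.5, 0.6, -4.1]
opening: 0.0429
grip_force: 25.0
```

Call:
arm_command(fingers=[1,1,1,1], travel=[[0,0,0],[0,0,0],[0,0,0],[0,0,0]], dr=[[0,0,0],[0,0,0],[0,0,0],[0,0,0]])

```text
time: 3.48
tool_pos: [0.5167, -0.2676, 0.1886]
tool_rot: [-3.14, 0.001, 0.376]
contact_force: [0.2, -0.4, -2.0]
opening: 0.0428
grip_force: 25.0
```

```bash
python3 - <<'E'
from h import *
for i in range(6):
    o=observe();print(o['tool_pos'].round(4),o['tool_rot'].round(4),o['contact_force'].round(2),o['torque'].round(3))
    c=read_camera('scene' if i%2 else 'top');np.savez('g%d.npz'%i,**c)
c=dict(np.load('g1.npz'));
im=cv2.convertScaleAbs(c['color'],alpha=1.3)
u=proj(c,o['tool_pos'])[0].astype(int);s=proj(c,[.513,.062,.2035])[0].astype(int);print(u,s)
f=lambda p,w:cv2.resize(im[p[1]-w:p[1]+w,p[0]-w:p[0]+w],(400,400),interpolation=cv2.INTER_CUBIC)
cv2.imwrite('pics/c3.png',np.hstack([f(u,40),f(s,40)]))
E
```

```text
[ 0.5167 -0.2676  0.1886] [-3.1399e+00  1.2000e-03  3.7550e-01] [ 0.17 -0.37 -2.03] [ 0.035  0.004 -0.025]
[ 0.5169 -0.2677  0.1889] [-3.1403e+00  9.0000e-04  3.7540e-01] [-0.18 -0.41 -2.41] [-0.042 -0.006  0.002]
[ 0.5169 -0.2677  0.1891] [-3.1407e+00  7.0000e-04  3.7540e-01] [-0.01 -0.9  -1.98] [-0.022 -0.09   0.07 ]
[ 0.517  -0.2678  0.1893] [-3.141e+00  4.000e-04  3.754e-01] [ 0.2   0.28 -2.04] [-0.001 -0.04   0.032]
[ 0.517  -0.2679  0.1894] [-3.1412e+00  3.0000e-04  3.7540e-01] [ 0.08  0.11 -1.95] [ 0.034 -0.008  0.041]
[ 0.5171 -0.2679  0.1895] [-3.1414e+00  2.0000e-04  3.7550e-01] [ 0.05 -0.86 -2.41] [ 0.012 -0.019 -0.033]
[348 234] [271 187]
```

View pics/c3.png

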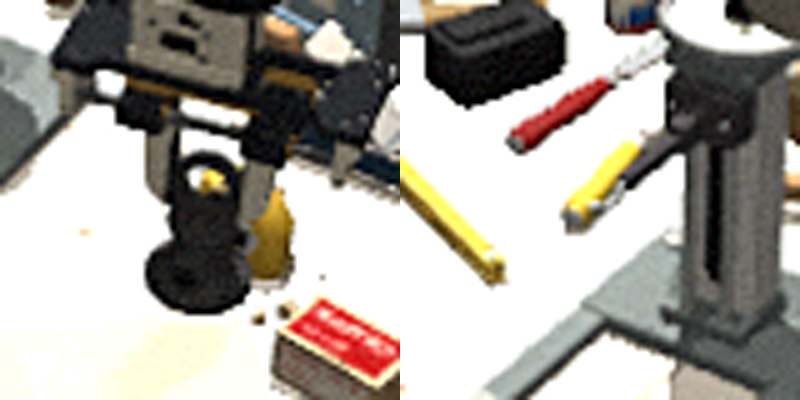

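The bracket is gripped and upright, with the eye at about (349.6,230). The hook is visible at about (267-272,187-192). The weight reads about 2.1 N.

Call:
arm_command(fingers=[1,1,1,1,1,1,1,1], travel=[[0.002,-0.01,0],[0.005,-0.03,0],[0.01,-0.055,0],[0.0155,-0.085,0],[0.021,-0.115,0],[0.027,-0.145,0],[0.032,-0.175,0],[0.038,-0.205,0]], dr=[[0,0,0],[0,0,1],[0,0,2],[0,0,3],[0,0,4],[0,0,5],[0,0,6],[0,0,7]])

```text
time: 4.45
tool_pos: [0.4763, -0.0613, 0.1899]
tool_rot: [3.142, -0.0, 0.252]
contact_force: [1.5, 0.4, -2.6]
opening: 0.0428
grip_force: 25.0
```

```bash
python3 -c "
from h import *
o=observe();print(o['tool_pos'],o['tool_rot'],o['contact_force'])"
```

```text
[ 0.47631771 -0.06128821  0.18988458] [ 3.14158497e+00 -2.62063413e-04  2.52391520e-01] [ 1.53512052  0.39783192 -2.57245178]
```

Call:
arm_command(fingers=[1,1,1,1,1,1,1,1], travel=[[0.002,-0.03,0],[0.0035,-0.06,0],[0.005,-0.083,0],[0.006,-0.1,0],[0.0065,-0.11,0],[0.0069,-0.1153,0],[0.0069,-0.1153,0],[0.0069,-0.1153,0]], dr=[[0,0,1],[0,0,2],[0,0,2.8],[0,0,2.8],[0,0,2.8],[0,0,2.8],[0,0,2.8],[0,0,2.8]])

```text
time: 5.12
tool_pos: [0.4552, 0.0497, 0.1898]
tool_rot: [3.141, -0.0, 0.205]
contact_force: [0.1, -0.8, -1.9]
opening: 0.0429
grip_force: 25.0
```

```bash
python3 - <<'E'
from h import *
o=observe();print(o['tool_pos'],o['tool_rot'],o['contact_force'])
im=[]
for n in('scene','top'):
    c=read_camera(n);np.savez('a_'+n+'.npz',**c)
    u=proj(c,[.485,.056,.195])[0].astype(int);print(u)
    w=40;i=cv2.convertScaleAbs(c['color'],alpha=1.3 if n=='scene' else 2)
    im.append(cv2.resize(i[u[1]-w:u[1]+w,u[0]-w:u[0]+w],(400,400),interpolation=cv2.INTER_CUBIC))
cv2.imwrite('pics/c4.png',np.hstack(im));print(observe()['tool_pos'])
E
```

```text
[0.45523521 0.04973714 0.18977707] [ 3.14101459e+00 -2.50962765e-04  2.04642986e-01] [ 0.09783208 -0.7661766  -1.89048301]
[266 193]
[260 231]
[0.45530785 0.04932808 0.18968167]
```

View pics/c4.png

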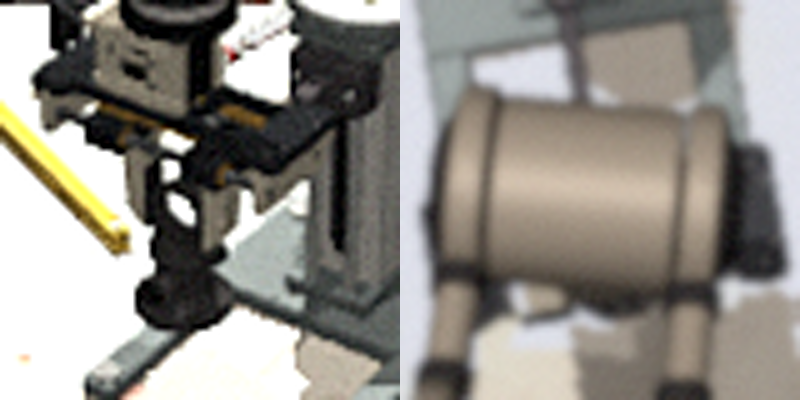

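The eye hole is at scene (262,194.4). The hook is hidden behind the gripper in both views, so I'll take its position from the depth in the earlier frames.

```bash
python3 - <<'E'
from h import *
yaw=np.radians(11.7);ex=np.array([np.cos(yaw),np.sin(yaw)]);ey=np.array([-ex[1],ex[0]]);O=np.array([.6745,.0956])
for n in('top0','scene1','g1','g3'):
    c=dict(np.load(n+'.npz'));P=cloud(c).reshape(-1,3)
    d=P[:,:2]-O;s=np.c_[d@ex,d@ey,P[:,2]]
    m=(s[:,0]<-.06)&(s[:,0]>-.21)&(abs(s[:,1])<.03)&(s[:,2]>.17)&(s[:,2]<.25);q=s[m]
    print(n,len(q))
    for a in np.arange(-.2,-.06,.02):
        r=q[(q[:,0]>=a)&(q[:,0]<a+.02)]
        if len(r):print('  %.3f'%a,len(r),np.median(r,0).round(4),r[:,0].min().round(4))
c=dict(np.load('a_scene.npz'));print(onplane(c,[(262,194.4)],.2078))
d=onplane(c,[(262,194.4)],.2078)[0,:2]-O;print('eye scale',d@ex,d@ey)
c=dict(np.load('g1.npz'));e=onplane(c,[(349.6,230)],.2073)[0];print('eye lifted vs TCP .5169 -.2677',e)
E
```

```text
top0 165
  -0.200 3 [-0.1823  0.0008  0.2149] -0.184
  -0.180 16 [-0.1689  0.0017  0.2062] -0.1799
  -0.160 23 [-0.1482  0.0007  0.2129] -0.1586
  -0.140 25 [-0.1295  0.0016  0.2152] -0.1391
  -0.120 26 [-0.1102  0.0008  0.2143] -0.1198
  -0.100 31 [-0.0876  0.0007  0.2155] -0.0997
  -0.080 41 [-0.07    0.0011  0.2232] -0.0796
scene1 121
  -0.200 2 [-0.1805 -0.002   0.2117] -0.1807
  -0.180 9 [-0.1678 -0.0021  0.2034] -0.1777
  -0.160 17 [-0.1481 -0.004   0.2082] -0.1555
  -0.140 18 [-0.1309 -0.004   0.2156] -0.1396
  -0.120 20 [-0.1103 -0.0052  0.2137] -0.1199
  -0.100 22 [-0.0862 -0.0059  0.2137] -0.0997
  -0.080 33 [-0.0706 -0.0064  0.2184] -0.0799
g1 118
  -0.200 1 [-0.1851 -0.0031  0.2127] -0.1851
  -0.180 12 [-0.1697 -0.0029  0.2058] -0.1788
  -0.160 14 [-0.1463 -0.0023  0.2107] -0.1532
  -0.140 19 [-0.1295 -0.0046  0.214 ] -0.1397
  -0.120 19 [-0.1084 -0.0042  0.2135] -0.118
  -0.100 22 [-0.0867 -0.0054  0.2173] -0.0978
  -0.080 31 [-0.0711 -0.0073  0.218 ] -0.0784
g3 115
  -0.200 1 [-1.804e-01  2.000e-04  2.088e-01] -0.1804
  -0.180 9 [-0.1706 -0.0029  0.207 ] -0.1786
  -0.160 19 [-0.1478 -0.003   0.2069] -0.1558
  -0.140 17 [-0.1298 -0.0038  0.2138] -0.1398
  -0.120 17 [-0.114  -0.0045  0.212 ] -0.1181
  -0.100 23 [-0.0868 -0.005   0.2138] -0.0992
  -0.080 29 [-0.0739 -0.0066  0.217 ] -0.0796
[[0.45641171 0.04904372 0.2078    ]]
eye scale -0.22299804997570666 -0.0013634330413120552
eye lifted vs TCP .5169 -.2677 [ 0.51837346 -0.26951864  0.2073    ]
```

Call:
arm_command(fingers=[1,1,1,1,1,1,1,1], travel=[[0.002,-0.0015,0.002],[0.006,-0.0015,0.003],[0.011,-0.0015,0.003],[0.016,-0.0015,0.003],[0.021,-0.0015,0.003],[0.026,-0.0015,0.003],[0.03,-0.0015,0.003],[0.03,-0.0015,0.003]], dr=[[0,0,0],[0,0,0],[0,0,0],[0,0,0],[0,0,0],[0,0,0],[0,0,0],[0,0,0]])

```text
time: 5.88
tool_pos: [0.4851, 0.0578, 0.1866]
tool_rot: [3.141, -0.0, 0.205]
contact_force: [0.2, 0.9, -3.4]
opening: 0.0427
grip_force: 25.0
```

```bash
python3 - <<'E'
from h import *
o=observe();print(o['tool_pos'],o['tool_rot'],o['contact_force'])
c=read_camera('scene');np.savez('b_scene.npz',**c)
u=proj(c,o['tool_pos']+[0,0,.015])[0].astype(int);print(u)
w=28;i=cv2.convertScaleAbs(c['color'],alpha=1.5)
cv2.imwrite('pics/c5.png',cv2.resize(i[u[1]-w:u[1]+w,u[0]-w:u[0]+w],(448,448),interpolation=cv2.INTER_CUBIC))
E
```

```text
[0.48505679 0.05781533 0.18662689] [ 3.14143482e+00 -4.97980446e-04  2.04537137e-01] [ 0.17814267  0.92939353 -3.36952589]
[266 191]
```

View pics/c5.png

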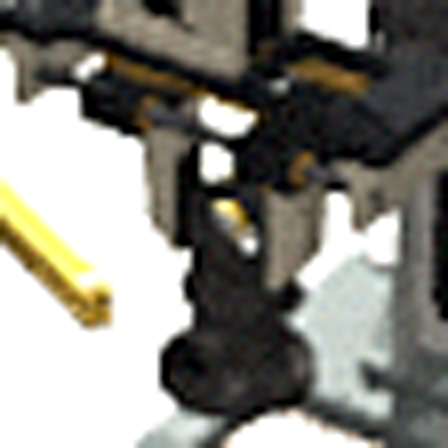

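The eye, at crop (232,225), is just in front of the hook tip, and the steel shows inside the hole. I'll continue gently.

Call:
arm_command(fingers=[1,1,1,1,1], travel=[[0.003,0,0],[0.006,0,0],[0.009,0,0],[0.012,0,0],[0.012,0,0]], dr=[[0,0,0],[0,0,0],[0,0,0],[0,0,0],[0,0,0]])

```text
time: 6.35
tool_pos: [0.4965, 0.0602, 0.1868]
tool_rot: [3.141, -0.001, 0.204]
contact_force: [-0.2, -0.7, -2.7]
opening: 0.0426
grip_force: 25.0
```

```bash
python3 - <<'E'
from h import *
f=[]
for i in range(4):
    o=observe();f.append(o['contact_force']);read_camera('scene')
print(o['tool_pos'],o['tool_rot'],np.mean(f,0))
E
```

```text
[0.49577532 0.06012791 0.18661564] [3.14154459e+00 3.11834882e-04 2.04448242e-01] [ 0.00446121  0.00592092 -2.90522292]
```

Call:
arm_command(fingers=[1,1,1,1,1,1], travel=[[0.004,0,0.001],[0.008,0,0.002],[0.012,0,0.003],[0.016,0,0.003],[0.0165,0,0.003],[0.0165,0,0.003]], dr=[[0,0,0],[0,0,0],[0,0,0],[0,0,0],[0,0,0],[0,0,0]])

```text
time: 7.05
tool_pos: [0.5123, 0.0635, 0.1835]
tool_rot: [3.141, 0.0, 0.205]
contact_force: [0.4, 0.2, -1.6]
opening: 0.0429
grip_force: 25.0
```

```bash
python3 - <<'E'
from h import *
f=[]
for i in range(6):
    o=observe();f.append(o['contact_force']);c=read_camera('scene')
print(o['tool_pos'],o['tool_rot'],np.mean(f,0),np.std(f,0))
np.savez('d_scene.npz',**c)
u=proj(c,o['tool_pos']+[0,0,.015])[0].astype(int);print(u)
w=28;i=cv2.convertScaleAbs(c['color'],alpha=1.5)
cv2.imwrite('pics/c6.png',cv2.resize(i[u[1]-w:u[1]+w,u[0]-w:u[0]+w],(448,448),interpolation=cv2.INTER_CUBIC))
E
```

```text
[0.51191888 0.06348627 0.18374565] [3.14152003e+00 3.79983657e-05 2.04444463e-01] [-0.0649254  -0.04198649 -2.15291998] [0.50618864 0.32932181 0.60080041]
[271 188]
```

View pics/c6.png

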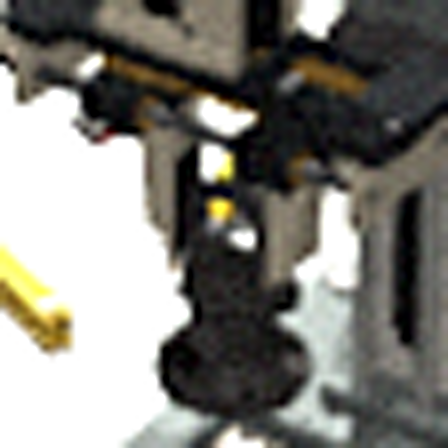

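No sideways force, so the eye is threaded over the hook. The hole is at crop (232,222) with the hook inside. Next I'll get a precise weight reading, then lower.

```bash
cat > fz.py <<'E'
from h import *
import sys
f=[];t=[]
for i in range(int(sys.argv[1])):
    o=observe();f.append(o['contact_force']);t.append(o['torque']);c=read_camera('top')
f=np.array(f);print(o['time'],o['tool_pos'].round(4),'F',f.mean(0).round(3),'se',(f.std(0)/len(f)**.5).round(2),'T',np.mean(t,0).round(3),o['grip_force'],o['opening'])
np.savez('last_top.npz',**c)
E
python3 fz.py 16
```

```text
8.1 [0.5121 0.0635 0.1837] F [ 1.000e-03  2.600e-02 -2.589e+00] se [0.13 0.16 0.17] T [ 0.009  0.016 -0.006] 24.99181777238846 0.04229750338616787
```

Call:
arm_command(fingers=[1,1,1,1,1,1,1,1], travel=[[0,0,0.0015],[0,0,0.003],[0,0,0.0045],[0,0,0.006],[0,0,0.0075],[0,0,0.009],[0,0,0.0105],[0,0,0.012]], dr=[[0,0,0],[0,0,0],[0,0,0],[0,0,0],[0,0,0],[0,0,0],[0,0,0],[0,0,0]])

```text
time: 8.82
tool_pos: [0.5121, 0.0635, 0.1716]
tool_rot: [3.142, -0.0, 0.204]
contact_force: [0.3, -0.8, -2.0]
opening: 0.0428
grip_force: 25.0
```

Call:
arm_command(fingers=[1,1,1,1,1,1,1,1], travel=[[0,0,0.0015],[0,0,0.003],[0,0,0.0045],[0,0,0.006],[0,0,0.0075],[0,0,0.009],[0,0,0.01],[0,0,0.01]], dr=[[0,0,0],[0,0,0],[0,0,0],[0,0,0],[0,0,0],[0,0,0],[0,0,0],[0,0,0]])

```text
time: 9.48
tool_pos: [0.512, 0.0635, 0.1615]
tool_rot: [3.142, 0.0, 0.204]
contact_force: [0.8, 0.1, -1.1]
opening: 0.0424
grip_force: 25.0
```

```bash
python3 fz.py 12
```

```text
10.0333 [0.5121 0.0635 0.1617] F [ 0.228 -0.039 -1.635] se [0.14 0.12 0.14] T [ 0.021 -0.011 -0.013] 24.992763698101044 0.04262628438869816
```

Call:
arm_command(fingers=[1,1,1,1,1,1,1,1], travel=[[0,0,0.0015],[0,0,0.003],[0,0,0.0045],[0,0,0.006],[0,0,0.0075],[0,0,0.009],[0,0,0.0105],[0,0,0.012]], dr=[[0,0,0],[0,0,0],[0,0,0],[0,0,0],[0,0,0],[0,0,0],[0,0,0],[0,0,0]])

```text
time: 10.75
tool_pos: [0.5121, 0.0634, 0.1496]
tool_rot: [3.141, -0.0, 0.204]
contact_force: [0.4, 0.4, 0.8]
opening: 0.043
grip_force: 25.0
```

Call:
arm_command(fingers=[1,1,1,1,1,1], travel=[[0,0,0.0015],[0,0,0.003],[0,0,0.0045],[0,0,0.006],[0,0,0.007],[0,0,0.007]], dr=[[0,0,0],[0,0,0],[0,0,0],[0,0,0],[0,0,0],[0,0,0]])

```text
time: 11.25
tool_pos: [0.5121, 0.0635, 0.1425]
tool_rot: [3.142, 0.0, 0.204]
contact_force: [1.4, 0.2, -0.2]
opening: 0.0428
grip_force: 25.0
```

```bash
python3 fz.py 40
```

```text
13.2 [0.512  0.0635 0.1427] F [0.974 0.119 0.059] se [0.08 0.07 0.08] T [ 0.033 -0.107 -0.007] 24.994043335318565 0.042445086435252875
```

Vertically balanced, but there is a +x push of about 1 N: the lug is riding on the upturned free end. I'll shift it +x a little.

Call:
arm_command(fingers=[1,1,1,1,1,1,1], travel=[[0.0005,0,0],[0.001,0,0],[0.0015,0,0],[0.002,0,0],[0.0025,0,0],[0.003,0,0],[0.003,0,0]], dr=[[0,0,0],[0,0,0],[0,0,0],[0,0,0],[0,0,0],[0,0,0],[0,0,0]])

```text
time: 13.83
tool_pos: [0.5148, 0.0641, 0.1426]
tool_rot: [3.142, 0.001, 0.204]
contact_force: [-1.7, -0.2, -0.2]
opening: 0.0427
grip_force: 25.0
```

```bash
python3 fz.py 24
```

```text
14.9833 [0.515  0.0641 0.1427] F [-1.275 -0.094  0.027] se [0.1  0.08 0.09] T [ 0.002  0.21  -0.002] 24.9941635876894 0.042648746447342914
```

Call:
arm_command(fingers=[1,1,1,1,1], travel=[[-0.0005,0,0],[-0.001,0,0],[-0.0015,0,0],[-0.0015,0,0],[-0.0015,0,0]], dr=[[0,0,0],[0,0,0],[0,0,0],[0,0,0],[0,0,0]])

```text
time: 15.45
tool_pos: [0.5139, 0.0638, 0.1429]
tool_rot: [3.141, -0.001, 0.204]
contact_force: [1.2, 0.3, -0.2]
opening: 0.0427
grip_force: 25.0
```

```bash
python3 fz.py 24
```

```text
16.6 [0.5135 0.0638 0.1427] F [ 2.051  0.187 -0.116] se [0.13 0.08 0.09] T [ 0.037 -0.279  0.008] 24.99399170279503 0.043029498465382544
```

Call:
arm_command(fingers=[1,1,1,1], travel=[[0.0004,0,0],[0.0009,0,0],[0.0009,0,0],[0.0009,0,0]], dr=[[0,0,0],[0,0,0],[0,0,0],[0,0,0]])

```text
time: 16.98
tool_pos: [0.5139, 0.0639, 0.1425]
tool_rot: [-3.141, 0.001, 0.204]
contact_force: [-1.0, -0.4, -0.3]
opening: 0.0429
grip_force: 25.0
```

```bash
python3 fz.py 24
```

```text
18.1333 [0.5144 0.064  0.1427] F [-1.019  0.073 -0.107] se [0.07 0.08 0.08] T [-0.003  0.184  0.006] 24.99423287808895 0.04268605224436529
```

Call:
arm_command(fingers=[1,1,1,1,1,1], travel=[[-0.0003,0,0],[-0.0003,0,0],[-0.0003,0,0],[-0.0003,0,0],[-0.0003,0,0],[-0.0003,0,0]], dr=[[0,0,0],[0,0,0],[0,0,0],[0,0,0],[0,0,0],[0,0,0]], squeeze=6)

```text
time: 18.68
tool_pos: [0.5143, 0.0639, 0.1428]
tool_rot: [3.141, -0.0, 0.204]
contact_force: [0.1, 1.3, 0.5]
opening: 0.0433
grip_force: 6.0
```

```bash
python3 fz.py 24
```

```text
19.8333 [0.5141 0.0639 0.1427] F [0.5   0.361 0.131] se [0.11 0.1  0.08] T [ 0.073 -0.083 -0.005] 5.99993783980608 0.04329459323915486
```

Balanced within about 0.1 N vertically, so I'll release gently.

Call:
arm_command(fingers=[0.05,0.03,0.0,-0.03,-0.06,-0.1,-0.15,-0.2], travel=[[0,0,0],[0,0,0],[0,0,0],[0,0,0],[0,0,0],[0,0,0],[0,0,0],[0,0,0]], dr=[[0,0,0],[0,0,0],[0,0,0],[0,0,0],[0,0,0],[0,0,0],[0,0,0],[0,0,0]], squeeze=3)

```text
time: 20.55
tool_pos: [0.5141, 0.0639, 0.1427]
tool_rot: [3.142, 0.0, 0.204]
contact_force: [-0.7, 0.7, 0.5]
opening: 0.0537
grip_force: 0.0
```

```bash
python3 fz.py 6; python3 - <<'E'
from h import *
im=[]
for n,p,w in(('scene',[.513,.0637,.15],40),('top',[.6745,.0956,.28],26)):
    c=read_camera(n);np.savez('e_'+n+'.npz',**c)
    u=proj(c,p)[0].astype(int);print(u)
    i=cv2.convertScaleAbs(c['color'],alpha=1.4 if n=='scene' else 1.6)
    im.append(cv2.resize(i[u[1]-w:u[1]+w,u[0]-w:u[0]+w],(400,400),interpolation=cv2.INTER_CUBIC))
cv2.imwrite('pics/c7.png',np.hstack(im))
E
```

```text
20.8 [0.5141 0.0639 0.1427] F [-0.046 -0.142  0.014] se [0.15 0.18 0.28] T [0.015 0.014 0.011] 0.0 0.05476355175945196
[271 199]
[247 159]
```

View pics/c7.png

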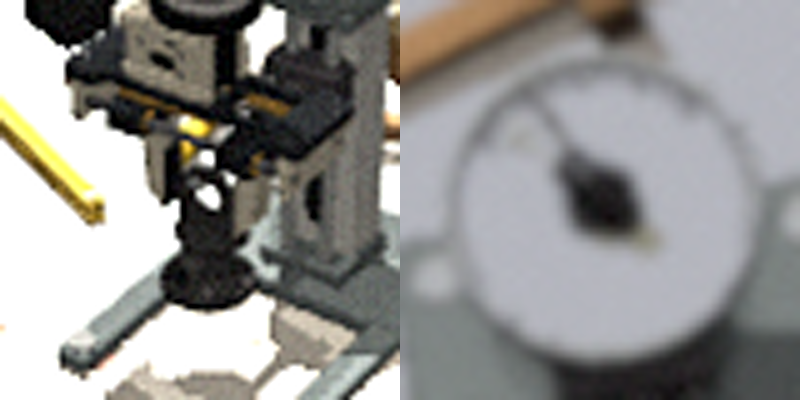

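The bracket hangs free with the eye on the hook, at scene crop (208,195). The needle now points to top crop (535,95) from the centre at (606,203). The set hand lies along about (520,135) to (650,240).

Call:
arm_command(fingers=[-0.4,-0.5,-0.5,-0.5,-0.5,-0.5,-0.5,-0.5], travel=[[0,0,0],[0,0,0],[0,0,0],[0,0,-0.01],[0,0,-0.03],[0,0,-0.06],[0,0,-0.095],[0,0,-0.13]], dr=[[0,0,0],[0,0,0],[0,0,0],[0,0,0],[0,0,0],[0,0,0],[0,0,0],[0,0,0]])

```text
time: 21.62
tool_pos: [0.5136, 0.0639, 0.2748]
tool_rot: [-3.142, 0.0, 0.205]
contact_force: [1.0, 0.6, 0.6]
opening: 0.0687
grip_force: 0.0
```

Call:
arm_command(fingers=[-0.5,-0.5,-0.5,-0.5,-0.5,-0.5], travel=[[0,0,-0.03],[0,0,-0.06],[-0.02,0,-0.08],[-0.05,0,-0.085],[-0.08,0,-0.085],[-0.08,0,-0.085]], dr=[[0,0,0],[0,0,0],[0,0,0],[0,0,0],[0,0,0],[0,0,0]])

```text
time: 22.12
tool_pos: [0.4319, 0.0474, 0.3596]
tool_rot: [3.141, -0.001, 0.204]
contact_force: [0.9, 0.1, 0.9]
opening: 0.0687
grip_force: 0.0
```

```bash
python3 - <<'E'
from h import *
im=[];o=observe();print(o['tool_pos'],o['tool_rot'],o['qpos'].round(3))
acc=[]
for k in range(8): c=read_camera('top');acc.append(c['color'].astype(float))
c['color']=np.mean(acc,0);np.savez('f_top.npz',**c)
s=read_camera('scene');np.savez('f_scene.npz',**s)
u=proj(c,[.6745,.0956,.274])[0];print(u);u=u.astype(int);w=25
i=np.clip(c['color']*1.6,0,255).astype(np.uint8);im.append(cv2.resize(i[u[1]-w:u[1]+w,u[0]-w:u[0]+w],(400,400),interpolation=cv2.INTER_CUBIC))
u=proj(s,[.59,.08,.2])[0].astype(int);print(u);w=50
im.append(cv2.resize(s['color'][u[1]-w:u[1]+w,u[0]-w:u[0]+w],(400,400),interpolation=cv2.INTER_CUBIC))
cv2.imwrite('pics/c8.png',np.hstack(im))
E
```

```text
[0.4318763  0.04739828 0.35958946] [ 3.14081283e+00 -7.60564484e-04  2.04422382e-01] [-6.700e-02  9.500e-02  1.482e+00 -1.000e-03  1.563e+00  1.299e+00]Traceback (most recent call last):
  File "<stdin>", line 4, in <module>
ValueError: 200 camera calls are used up
```

The camera budget is used up: my force averaging spent it. From here I'll use the saved frames from after the release. The dial is clear of the arm in e_top and last_top.

```bash
python3 - <<'E'
from h import *
from scipy.ndimage import map_coordinates
D=np.array([.6745,.0956])
def prof(n,z,radii,C):
    c=dict(np.load(n+'.npz'));g=c['color'].astype(np.float32).mean(2)
    a=np.radians(np.arange(-180,180,2.));acc=[]
    for r in radii:
        p=proj(c,np.c_[C[0]+r*np.cos(a),C[1]+r*np.sin(a),np.full(len(a),z)])
        acc.append(map_coordinates(g,[p[:,1],p[:,0]],order=1))
    return np.degrees(a),np.array(acc)
# refine dial centre by disc edge in image: bright/not via depth ellipse each frame
for n in('top0','last_top','e_top'):
    c=dict(np.load(n+'.npz'));P=cloud(c);m=(P[...,2]>.255)&(P[...,2]<.283);m[:110]=0;m[215:]=0;m[:,:205]=0;m[:,295:]=0
    k=cv2.morphologyEx(m.astype(np.uint8),cv2.MORPH_CLOSE,np.ones((7,7)));cs=max(cv2.findContours(k,0,2)[0],key=cv2.contourArea)
    e=cv2.fitEllipse(cs);C=onplane(c,[e[0]],.272)[0];print(n,e[0],e[1],C[:2].round(4))
    for lo,hi in((.022,.034),(.034,.046)):
        a,I=prof(n,.276,np.arange(lo,hi,.002),D);s=I.mean(0);b=np.median(s);d=b-s
        i=(a>-20)&(a<110);ai=a[i];di=np.clip(d[i]-3,0,None)
        j=di.argmax();w=abs(ai-ai[j])<9
        print('  r',lo,'peak',ai[j],'centroid',(ai[w]*di[w]).sum()/di[w].sum(),di.max().round(1))
        print('   ',[(int(x),int(y)) for x,y in zip(ai[::2],d[i][::2])])
E
python3 - <<'E'
import numpy as np,cv2
o=[]
for n in('top0','e_top'):
    import sys;sys.path.insert(0,'.')
    c=np.load(''+n+'.npz')['color'].astype(float)
    i=np.clip(c*1.5,0,255).astype(np.uint8);o.append(cv2.resize(i[135:185,222:272],(400,400),interpolation=cv2.INTER_LANCZOS4))
cv2.imwrite('pics/c8.png',np.hstack(o))
E
```

```text
top0 (247.17422485351562, 159.87451171875) (40.37546920776367, 40.86680603027344) [0.6743 0.0961]
  r 0.022 peak 62.0 centroid 61.37929611586793 29.6
    [(-18, 0), (-14, 0), (-10, 0), (-6, 0), (-2, 0), (2, 0), (6, 0), (10, 0), (14, 2), (18, 4), (22, 7), (26, 11), (29, 14), (34, 16), (38, 16), (42, 17), (46, 18), (50, 21), (54, 26), (58, 30), (62, 32), (66, 27), (70, 16), (74, 7), (78, 2), (82, 0), (86, 0), (90, 0), (94, 0), (98, 0), (102, 0), (106, 0)]
  r 0.034 peak 62.0 centroid 61.37828704781964 24.9
    [(-18, 2), (-14, 3), (-10, 2), (-6, 1), (-2, 1), (2, 1), (6, 1), (10, 3), (14, 3), (18, 2), (22, 1), (26, 1), (29, 1), (34, 2), (38, 3), (42, 4), (46, 6), (50, 10), (54, 14), (58, 22), (62, 27), (66, 20), (70, 7), (74, 1), (78, 0), (82, 0), (86, 0), (90, 0), (94, 0), (98, 0), (102, 0), (106, 0)]
last_top (247.19403076171875, 159.8948516845703) (40.36500549316406, 40.93505096435547) [0.6742 0.096 ]
  r 0.022 peak 34.0 centroid 34.45938427838265 28.7
    [(-18, 0), (-14, 0), (-10, 0), (-6, 0), (-2, 0), (2, 0), (6, 0), (10, 0), (14, 2), (18, 4), (22, 9), (26, 16), (29, 26), (34, 31)
[... 632 characters left out ...]
 peak 34.0 centroid 34.43615794530421 28.4
    [(-18, 0), (-14, 0), (-10, 0), (-6, 0), (-2, 0), (2, 0), (6, 0), (10, 0), (14, 2), (18, 4), (22, 9), (26, 17), (29, 26), (34, 31), (38, 28), (42, 23), (46, 20), (50, 18), (54, 15), (58, 11), (62, 7), (66, 3), (70, 1), (74, 0), (78, 0), (82, 0), (86, 0), (90, 0), (94, 0), (98, 0), (102, 0), (106, 0)]
  r 0.034 peak 34.0 centroid 34.25167438088504 22.6
    [(-18, 2), (-14, 3), (-10, 2), (-6, 1), (-2, 1), (2, 1), (6, 1), (10, 2), (14, 3), (18, 2), (22, 2), (26, 7), (29, 18), (34, 25), (38, 18), (42, 10), (46, 8), (50, 9), (54, 10), (58, 8), (62, 5), (66, 2), (70, 0), (74, 0), (78, 0), (82, 0), (86, 0), (90, 0), (94, 0), (98, 0), (102, 0), (106, 0)]
```

View pics/c8.png

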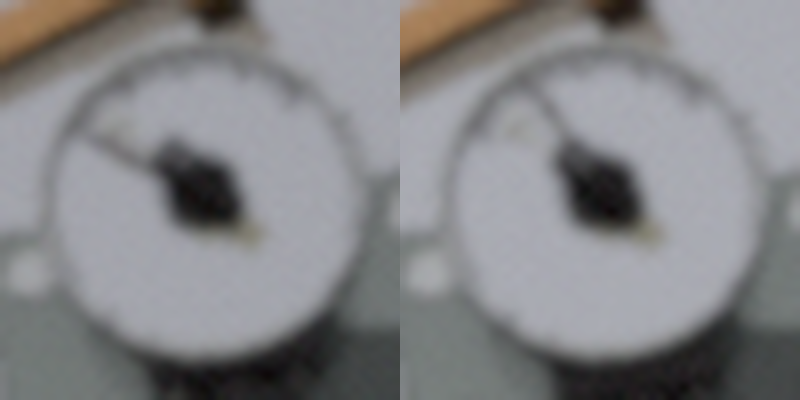

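Comparing the two frames, the needle moved from about 62° to about 34° world yaw. The knob and set hand did not move. A difference image will cancel the hand and give clean needle lines.

```bash
python3 - <<'E'
from h import *
from scipy.ndimage import map_coordinates
ld=lambda n:np.load(n+'.npz')['color'].astype(np.float32).mean(2)
c=dict(np.load('top0.npz'))
A=np.mean([ld(n) for n in('top0','g0','g2','g4')],0);B=np.mean([ld(n) for n in('last_top','e_top')],0)
d=A-B  # + where needle now
for z in(.2745,.276):
  for C in((.6745,.0956),(.6743,.0961)):
    out=[]
    for sg,a0 in((1,34),(-1,62)):
        pts=[]
        for r in np.arange(.020,.045,.001):
            a=np.radians(np.arange(a0-14,a0+14.1,.5));p=np.c_[C[0]+r*np.cos(a),C[1]+r*np.sin(a),np.full(len(a),z)]
            q=proj(c,p);w=np.clip(sg*map_coordinates(d,[q[:,1],q[:,0]],order=1)-4,0,None)
            if w.sum()>10: am=(a*w).sum()/w.sum();pts.append((C[0]+r*np.cos(am),C[1]+r*np.sin(am),np.degrees(am)))
        pts=np.array(pts);l=cv2.fitLine(pts[:,:2].astype(np.float32),2,0,1e-4,1e-4).ravel()
        out.append((len(pts),pts[:,2].mean().round(2),pts[:,2].std().round(2),np.degrees(np.arctan2(l[1],l[0])).round(2)%180));ln=l
        if sg==1:l1=l
    M=np.c_[l1[:2],-ln[:2]];t=np.linalg.solve(M,ln[2:]-l1[2:]);print(z,C,out,'X',(l1[2:]+t[0]*l1[:2]).round(4))
E
```

```text
0.2745 (0.6745, 0.0956) [(21, np.float64(33.82), np.float64(0.44), np.float32(31.95)), (25, np.float64(62.23), np.float64(0.15), np.float32(62.15))] X [0.6754 0.0974]
0.2745 (0.6743, 0.0961) [(22, np.float64(32.92), np.float64(0.32), np.float32(31.9)), (25, np.float64(61.46), np.float64(0.22), np.float32(62.03))] X [0.6753 0.0974]
0.276 (0.6745, 0.0956) [(22, np.float64(34.04), np.float64(0.48), np.float32(32.1)), (25, np.float64(62.75), np.float64(0.17), np.float32(62.26))] X [0.6751 0.0972]
0.276 (0.6743, 0.0961) [(22, np.float64(33.12), np.float64(0.35), np.float32(31.92)), (25, np.float64(61.99), np.float64(0.17), np.float32(62.11))] X [0.675  0.0973]
```

Call:
arm_command(fingers=[0.1,0.1,0.1,0.1,0.1,0.1,0.1,0.1], travel=[[0.02,0,0],[0.055,0,0],[0.095,0,0],[0.135,0,0],[0.175,0,0],[0.21,0,0],[0.235,0,0],[0.2474,0.0015,0]], dr=[[0,0,-4],[0,0,-9],[0,0,-15],[0,0,-21],[0,0,-27],[0,0,-33],[0,0,-38],[0,0,-42.3]])

```text
time: 23.08
tool_pos: [0.6811, 0.0975, 0.3542]
tool_rot: [-3.139, 0.002, 0.948]
contact_force: [0.4, 0.2, -0.1]
opening: 0.0414
grip_force: 0.0
```

Call:
arm_command(fingers=[0.1,0.1,0.1], travel=[[0,0,0],[0,0,0],[0,0,0]], dr=[[0,0,0],[0,0,0],[0,0,0]])

```text
time: 23.33
tool_pos: [0.678, 0.0964, 0.3573]
tool_rot: [-3.141, 0.001, 0.941]
contact_force: [-0.2, 0.1, -0.4]
opening: 0.0412
grip_force: 0.0
```

Call:
arm_command(fingers=[0.1,0.1,0.1,0.1,0.1,0.1,0.1,0.1], travel=[[0,0,0.01],[0,0,0.025],[0,0,0.04],[0,0,0.055],[0,0,0.06],[0,0,0.06],[0,0,0.06],[0,0,0.06]], dr=[[0,0,0],[0,0,0],[0,0,0],[0,0,0],[0,0,0],[0,0,0],[0,0,0],[0,0,0]])

```text
time: 24.0
tool_pos: [0.6785, 0.0964, 0.2995]
tool_rot: [3.14, -0.002, 0.942]
contact_force: [0.1, -0.0, 0.0]
opening: 0.0415
grip_force: 0.0
```

Call:
arm_command(fingers=[0.1,0.1,0.1,0.1,0.1], travel=[[-0.0024,-0.0032,0],[-0.0024,-0.0032,0.005],[-0.0024,-0.0032,0.01],[-0.0024,-0.0032,0.0155],[-0.0024,-0.0032,0.0155]], dr=[[0,0,0],[0,0,0],[0,0,0],[0,0,0],[0,0,0]])

```text
time: 24.42
tool_pos: [0.6738, 0.0963, 0.2803]
tool_rot: [-3.139, 0.002, 0.943]
contact_force: [0.2, -0.3, -0.9]
opening: 0.0412
grip_force: 0.0
```

Call:
arm_command(fingers=[0.3,0.45,0.6,0.7,0.75,0.8,1,1], travel=[[0,0,0],[0,0,0],[0,0,0],[0,0,0],[0,0,0],[0,0,0],[0,0,0],[0,0,0]], dr=[[0,0,0],[0,0,0],[0,0,0],[0,0,0],[0,0,0],[0,0,0],[0,0,0],[0,0,0]], squeeze=8)

```text
time: 25.08
tool_pos: [0.6761, 0.0953, 0.2825]
tool_rot: [3.137, -0.002, 0.942]
contact_force: [7.0, -2.3, -1.7]
opening: 0.0107
grip_force: 8.0
```

Call:
arm_command(fingers=[1,1,1], travel=[[0,0,0],[0,0,0],[0,0,0]], dr=[[0,0,0],[0,0,0],[0,0,0]], squeeze=15)

```text
time: 25.33
tool_pos: [0.6762, 0.0953, 0.2824]
tool_rot: [3.137, -0.002, 0.942]
contact_force: [7.9, -3.6, -1.7]
opening: 0.0108
grip_force: 15.0
```

```bash
python3 -c "
from h import *
o=observe();print(o)"
```

```text
{'time': 25.3333, 'qpos': array([ 2.85994323e-02,  6.24873411e-01,  9.10243180e-01, -1.40190220e-03,
        1.60188295e+00,  6.57717462e-01]), 'qvel': array([-0.00068707,  0.0005209 , -0.00117722,  0.00032296,  0.00064035,
       -0.0004672 ]), 'joint_efforts': array([ 2.46534124e+00, -6.09328723e+01, -2.48870498e+01,  9.24806334e-01,
        2.18667895e+00, -2.53688672e-02]), 'tool_pos': array([0.67615294, 0.09532823, 0.28244044]), 'tool_rot': array([ 3.13710122e+00, -1.69909182e-03,  9.41635321e-01]), 'contact_force': array([ 7.87795954, -3.57611706, -1.73926225]), 'torque': array([-0.46097687, -1.23434676,  0.01323096]), 'grip_force': 14.991707503795624, 'opening': 0.01075823544729993}
```

Call:
arm_command(fingers=[1,1,1,1,1,1,1,1], travel=[[0,0.001,0],[0,0.002,0],[0,0.002,0],[0,0.002,0],[0,0.002,0],[0,0.002,0],[0,0.002,0],[0,0.002,0]], dr=[[0,0,0],[0,0,0],[0,0,4],[0,0,8],[0,0,12],[0,0,16],[0,0,19],[0,0,20.3]], squeeze=20)

```text
time: 26.0
tool_pos: [0.6759, 0.0955, 0.2824]
tool_rot: [-3.141, -0.0, 0.586]
contact_force: [1.4, 1.0, 1.5]
opening: 0.0106
grip_force: 20.0
```

Call:
arm_command(fingers=[1,1,1,1,1], travel=[[0,0,0],[0,0,0],[0,0,0],[0,0,0],[0,0,0]], dr=[[0,0,0],[0,0,0],[0,0,0],[0,0,0],[0,0,0]])

```text
time: 26.42
tool_pos: [0.6759, 0.0955, 0.2824]
tool_rot: [-3.141, -0.001, 0.589]
contact_force: [1.1, 2.8, 1.2]
opening: 0.0107
grip_force: 20.0
```

Call:
arm_command(fingers=[0.7,0.6,0.5,0.3,0.1,0.1,0.1,0.1], travel=[[0,0,0],[0,0,0],[0,0,0],[0,0,0],[0,0,0],[0,0,-0.015],[0,0,-0.04],[0,0,-0.07]], dr=[[0,0,0],[0,0,0],[0,0,0],[0,0,0],[0,0,0],[0,0,0],[0,0,0],[0,0,0]])

```text
time: 27.08
tool_pos: [0.6752, 0.095, 0.3511]
tool_rot: [-3.139, 0.004, 0.588]
contact_force: [0.9, -0.3, 0.2]
opening: 0.041
grip_force: 0.0
```

Call:
arm_command(fingers=[0.1,0.1,0.1,0.1,0.1], travel=[[0,0,-0.03],[-0.02,0,-0.03],[-0.05,0,-0.03],[-0.06,0,-0.03],[-0.06,0,-0.03]], dr=[[0,0,0],[0,0,0],[0,0,0],[0,0,0],[0,0,0]])

```text
time: 27.5
tool_pos: [0.6245, 0.0606, 0.3834]
tool_rot: [3.141, -0.0, 0.587]
contact_force: [-0.1, 0.5, 0.8]
opening: 0.0411
grip_force: 0.0
```

```bash
python3 -c "
from cell import *
o=observe();print(o['tool_pos'],o['contact_force'],o['time']);print(hand_in())"
```

```text
[0.62451019 0.06062147 0.38343511] [-0.0772032   0.54904805  0.78996796] 27.5
the job is handed in; nothing more can be done
None
```

I handed the job in at 27.5 s with the bracket hanging by itself on the hook and the set hand turned to my estimate of the needle, about 0.515 rad (±0.02). I never checked that final match by picture, because the 200 camera calls ran out just after I let go of the bracket.

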